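# Lock a clay disc in the bayonet push clamp

## Task

Clamp the clay disc that lies in the bench clamp: with the fingertips, push the clamp's red ball handle along the straight slot, toward the disc, as far as it goes, then push it sideways and down through the cross slot to its end, so that the clamp is locked with the disc held in the V. Only push the handle from outside, never take it between the fingers; do not lift the disc, and leave the other things on the bench where they are.

Things in the scene. Friction and masses are not known exactly. Their poses are not given: they have to be found in the camera images.
- clamp: Push clamp fixed to the bench: green base plate 180 x 78 x 10 mm. Origin: centre of the plate's underside, on the bench; +x is the way its plunger is pushed, +z up. A dark steel sleeve (radius 15 mm, end collars 17 mm; axis level along x, 27 mm up, y 0) runs from x -83 to -18 mm on a grey saddle 26 mm high with ears to y +-28 mm.
- slot_corner (a point): Corner of the L-shaped slot in the sleeve's top, on the sleeve's outside: clamp x -34 mm, y 0, z 42 mm. The straight leg, 34 mm long, comes to it from the -x side; from it the cross leg runs 60 degrees round the sleeve toward -y. The handle's pin (7 mm) rides in the slot.
- v_seat (a point): Where the disc's centre lies when it is held in the fixed V jaw: clamp x 48 mm, y 0, z 26.5 mm. The jaw, a brass 90-degree V that opens toward -x, is 29 mm high and fills x 57 to 87 mm, y +-24 mm; a round cork-topped bed in it, 36 mm in diameter, 21 mm up, carries the disc.
- knob (a point): Centre of the handle's red ball, 20 mm in diameter, 44 mm from the sleeve's axis on a steel stalk 8 to 10 mm thick. In the clamp's frame x = -68 mm + plunger, y = -44 mm * sin(handle), z = 27 mm + 44 mm * cos(handle): 71 mm up while upright; 49 mm up and 38 mm to the -y side when locked.
- plunger (a joint): Slide of plunger, handle and jaw along clamp +x, m: 0 fully back, 0.034 at the end of the straight leg. Stays where left; takes about 4 N, 8 N over the last 4 mm, where the sprung jaw presses on the disc. The handle can turn only beyond about 0.033; turned, its pin lets the plunger back by about 1 mm at most.
- handle (a joint): Turn of the handle about the sleeve's axis, rad: 0 upright in the straight leg, 1.047 at the end of the cross leg (leaning 60 degrees toward clamp -y). It stays where it is left; turning it takes about 2 to 3 N at the ball.
- jaw: Moving jaw on the plunger's nose: a brass 90-degree V 48 mm wide that opens toward +x, 12 to 29 mm above the bench; it does not turn with the handle and gives up to 6 mm on an inner spring. Origin on the sleeve's axis, 11 mm in front of the V's vertex; it lies at clamp x = plunger until the jaw meets the disc.
- blank_center (a point): Centre of the loose clay disc, half-way up. At the start it lies loose on the bed, some millimetres short of the V; the moving jaw pushes it home.
- blank: The same tan-brown carved clay disc, 40 mm in diameter and 11 mm thick, lying flat. Origin: centre of its underside, +z up.
- disc_red: Bystander: reddish clay disc, 35 mm in diameter, 10 mm thick. Origin: centre of its underside.
- disc_tan: Bystander: ochre clay disc, 33 mm in diameter, 9 mm thick. Origin: centre of its underside.
- rib: Bystander: oval wooden potter's rib, 38 x 89 x 8 mm, long along its y. Origin: centre of its underside.
- tape: Bystander: roll of cream paper tape lying flat, 57 mm in diameter, 19 mm high. Origin: centre of its underside.
- jar: Bystander: glass pigment jar with a black cap, 51 mm in diameter, 63 mm high. Origin: centre of its underside.
- needle: Bystander: needle tool with a brown wooden handle, 131 mm long (its y), 11 mm thick. Origin: centre of its underside.

How it is judged:
On the way, in this order (a step that is already met when the one before it is completed fails the run):
1. the handle has been pushed along the straight slot to the corner, still upright (value of joint plunger above 0.0315 m and value of joint handle below 0.4 rad), for 0.05 s.
2. the handle has been pushed through the cross slot to its end (value of joint plunger above 0.031 m and value of joint handle above 0.95 rad), for 0.2 s.
At the end, for the whole second after the job is handed in: The handle is at the end of the cross slot (plunger at least 31 mm forward, handle turned at least 0.95 rad of 1.047), and the jaw presses with more than 1 N on the disc, which lies flat and still in the V, within 3 mm of its seat (all of step 2 and contact force between jaw and blank above 1 N and x of blank_center in the frame of clamp between 0.045 and 0.051 m and y of blank_center in the frame of clamp between -0.003 and 0.003 m and z of blank_center in the frame of clamp below 0.0295 m and angle between blank's own z axis and vertical below 0.12 rad and linear speed of blank below 0.01 m/s); the robot touches nothing.
It fails at once if the handle taken between the fingers (its ball at the grasp point, in touch) (horizontal distance between the grasp point and knob below 0.01 m and distance between the grasp point and knob below 0.026 m and contact force between the fingers and clamp above 0.3 N).
It fails at once if the clay disc lifted more than 10 mm off its bed (z of blank_center in the frame of clamp above 0.0365 m).
It fails at once if another thing on the bench moved by more than 15 mm (distance of any of disc_red, disc_tan, rib, tape, jar, needle from where it was at the start of the episode above 0.015 m).
It also fails if it takes over 38 s, if anything falls off the work surface, if the arm or the gripper's body presses on something with over 40 N, if the wrist force passes 120 N, or if a joint passes its speed limit or range.

## Robot

A 6-joint arm with a two-finger parallel gripper is mounted at the origin on a cart in front of the work surface, level with it; the furniture and walls round the work are solid. World frame = base frame: x ahead of the robot, y to its left, z up, the work surface at z = 0. Lengths are in m, angles in rad, forces in N, time in s.
With the tool pointing down it reaches from about 0.325 to 0.85 m from the base axis. Payload 4.4 kg.
Tool frame: the origin (TCP) lies midway between the tips of the shut fingers; the grasp point (between the pads) lies 19 mm behind it; x points along the fingers, y is the direction in which the jaws open and shut, and the axes are right-handed (so a half turn about x gives the same grasp; the last joint's range is limited). The gripper opens to 94 mm and grips with 3 to 60 N. Pads are 16 mm wide; open, the fingers measure 119 mm over their backs; the gripper's body (75 mm by 177 mm) begins 78 mm behind the grasp point.
Start: joints at [-0.15, 0.207, 1.542, -0, 1.393, -0.15], TCP at [0.575, -0, 0.205] pointing down, gripper open.
Joint ranges: [-2.73, 2.73], [-0.86, 2.22], [0.23, 2.46], [-1.11, 4.25], [0.08, 2.63], [-2.82, 2.82]. Speed limits (rad/s): [2.79, 2.79, 3.14, 3.14, 3.14, 3.14].

## Interface

Orientations are given as a unit quaternion [w, x, y, z].
In Python, from cell import manip, imaging, spotter gives the robot as it stands.
- The arm moves only by the tool step_arm, never from a script. Its arguments are lists of equal length, an entry for each row: "translation": the shift along the tool's x, y, z in m, a list of three; "angular": the turn, a rotation vector about the tool's x, y, z in rad, a list of three; "claw": the closure in counts, from 0 (fully open) to 255 (shut). A call has 1 to 20 rows; each row is the pose to reach, as a shift and turn from the pose commanded when the call began, along the tool's axes at that moment; what a row does not reach only later rows make up. A row lasts 1/10 s, in which the tool goes at most 50 mm and 8.59 degrees, less where a joint would pass 70% of its speed; a pose out of reach is approached as far as the arm can. A call with a gripper value outside its range is refused whole. The fingers move at their own pace and stop on an object; "force" is the grip in N (left out, the last holds). Time passes only in rows, so rows that repeat a pose let the fingers close. It gives the time, the measured TCP pose, the force and the opening at its end, in the units of the state.
- manip.state(): the state, without advancing time (a new reading comes with each control period).
- imaging.capture(name): name is "scene" or "side" or "wrist"; returns (picture, depth): 384x512x3 uint8, red, green, blue; 384x512 float32, m along the optical axis (not along the pixel's ray), 0 where there is no reading.
- imaging.camera_model(name): a dict with "vfov" (degrees; the focal length in pixels is half the picture's height over the tangent of half this angle, whatever the lens; pixels are square), "cx", "cy" (the principal point, pixels), "k1" (the pictures are not rectified: a ray, as slopes to the right and down, at radius r is drawn at 1 + k1 r^2 times it, then the intrinsics apply), "origin" and "attitude" of the camera in the world. Camera axes: x right, y up, looking along -z (the intrinsics and any distortion apply to the point x, -y, -z); pixel columns grow to the right and rows downward; lengths in m; the calibration is good to about 2 mm. A picture is of the moment at which its call begins: read the wrist's pose just before it. camera_model takes no time and is no camera call; for the wrist camera it gives the pose at the moment of the call.
- manip.hand_in(): hands the job in, once; it reports no verdict.
Trained networks look in the newest picture that a camera, given by its name, has taken for a name from the list of things; names that differ only in an ending like _2 or _b are one class to them, and where a whole thing is asked for, a point or a joint stands for the part that bears it (a point fixed in the world has none). Each returns a list of dicts, best first, with "score" (0 to 1); they miss things now and then, are a little off and sometimes report something else, mostly with a low value. They report only what shows in the picture. A call takes as long as a camera call.
- spotter.cut_out(camera, name): "region" (384x512 bool, what is visible of it) and "box" ([left, top, width, height] in pixels, round what is visible of it).
- spotter.pinpoint(camera, name): "pixel" ([column, row] in pixels: a listed point, or the origin of a listed thing).
The state is a dict: "time_s": time; "joint_positions": joint angles; "qvel": joint speeds; "tau": joint torques, N m; "position": TCP position; "tcp_rot": TCP orientation; "contact_force": force on the tool from outside, world axes, zero at the start; "ft_torque": the same for the moment, N m; "gripper_width": opening from 0.0 (shut) to 1.0 (fully open).
Only numpy, scipy, OpenCV 4.12 (cv2) and the standard library are available. Lean on these libraries where they do the work, as an engineer would, in place of code of your own. Each camera call takes 0.05 s, during which the arm holds its last target.

## Working session

There is one attempt and no reset: what is moved stays moved. The work goes in short steps, Python scripts to look and compute and a tool call to move; the robot and the scene stay as the last step left them, time stands still between calls to the robot, and variables do not carry over. Pictures are saved under pics/ and viewed, and the job is handed in when it is done.

Besides the shell and the picture viewer there is one more tool, called after "Emit:" by a JSON object that holds its "api" and its "payload". step_arm: Moves the arm, as the interface text tells. Its arguments: {"type":"object","properties":{"translation":{"type":"array","items":{"type":"array","items":{"type":"number"}}},"angular":{"type":"array","items":{"type":"array","items":{"type":"number"}}},"claw":{"type":"array","items":{"type":"number"}},"force":{"type":"number"}},"required":["translation","angular","claw"]}

```bash
mkdir -p pics; ls; cat > h.py <<'E'
import numpy as np, cv2
from scipy.spatial.transform import Rotation as R
from cell import manip, imaging, spotter
def q2R(q): return R.from_quat([q[1],q[2],q[3],q[0]]).as_matrix()
def K(m,h=384):
    return h/2/np.tan(np.radians(m['vfov'])/2)
def rays(m,px):
    f=K(m); px=np.atleast_2d(px).astype(float)
    d=np.stack([(px[:,0]-m['cx'])/f,(px[:,1]-m['cy'])/f],1)
    u=d.copy()
    for _ in range(30):
        r2=(u**2).sum(1,keepdims=True); u=d/(1+m['k1']*r2)
    return np.c_[u[:,0],-u[:,1],-np.ones(len(u))]
def att(m):
    a=np.array(m['attitude']); return a if a.shape==(3,3) else q2R(a)
def onplane(m,px,z):
    d=rays(m,px)@att(m).T; o=np.array(m['origin']); t=(z-o[2])/d[:,2]
    return o+d*t[:,None]
def withdepth(m,px,dep):
    d=rays(m,px)*np.atleast_1d(dep)[:,None]
    return d@att(m).T+np.array(m['origin'])
def proj(m,P):
    P=np.atleast_2d(P); c=(P-np.array(m['origin']))@att(m); u=np.c_[c[:,0]/-c[:,2],-c[:,1]/-c[:,2]]
    r2=(u**2).sum(1,keepdims=True); u=u*(1+m['k1']*r2); f=K(m)
    return np.c_[u[:,0]*f+m['cx'],u[:,1]*f+m['cy']]
E
python3 - <<'E'
from h import *
print(manip.state())
for n in ['scene','side','wrist']:
    m=imaging.camera_model(n); im,d=imaging.capture(n); print(n,m)
    cv2.imwrite(f'pics/{n}0.png',im[:,:,::-1]); np.save(f'{n}0.npy',d)
    for t in ['knob','slot_corner','v_seat','blank_center','clamp','jaw']:
        r=spotter.pinpoint(n,t)
        for e in r[:1]:
            c,w=map(int,np.round(e['pixel'])); dd=d[w,c] if 0<=w<384 and 0<=c<512 else 0
            print(t,e,dd,withdepth(m,e['pixel'],dd)[0].round(4))
E
```

```text
pics
{'time_s': 0.0, 'joint_positions': array([-1.50467314e-01,  2.07400430e-01,  1.54293042e+00, -1.86314171e-05,
        1.39345192e+00, -1.50509078e-01]), 'qvel': array([-0.00044541, -0.00076365,  0.00083462, -0.00136819,  0.0003766 ,
       -0.0008502 ]), 'tau': array([-8.39226868e-05, -3.70882022e+01, -2.81415099e+01,  6.96549774e-02,
        3.60915181e-02, -1.71865345e-04]), 'position': array([5.74215740e-01, 1.20042927e-04, 2.04313058e-01]), 'tcp_rot': array([ 0.49939139,  0.49952396,  0.50063055, -0.50045291]), 'contact_force': array([ 0.22658088,  0.4728092 , -0.2358503 ]), 'ft_torque': array([-0.03763059, -0.00576984,  0.02140039]), 'gripper_width': 0.9989950001490157}
scene {'vfov': 47.50939417496603, 'cx': 256.2062208207555, 'cy': 193.81581764328456, 'k1': -0.10394450444320213, 'origin': array([-0.07812331, -0.28178882,  0.56642127]), 'attitude': array([ 0.75934043,  0.39077722, -0.24156233, -0.46080681])}
slot_corner {'pixel': [333.8, 249.0], 'score': 0.72} 0.7846374 [ 0.5057 -0.1424  0.0325]
v_seat {'pixel': [315.0, 229.2], 'score': 0.81} 0.8357435 [ 0.5465 -0.0906  0.
[... 989 characters left out ...]
 [ 0.5301 -0.0873  0.0087]
wrist {'vfov': 61.7387462435602, 'cx': 259.5016029050968, 'cy': 189.73181036056397, 'k1': -0.0835777182178203, 'origin': array([0.57540207, 0.08235651, 0.38479825]), 'attitude': array([ 9.89773782e-01, -1.42642346e-01, -1.09103302e-04, -1.00492911e-03])}
knob {'pixel': [173.6, 312.9], 'score': 0.51} 0.36092857 [ 0.4767 -0.1547  0.0783]
v_seat {'pixel': [240.2, 238.9], 'score': 0.77} 0.38508 [ 0.5521 -0.083   0.0321]
blank_center {'pixel': [234.6, 240.7], 'score': 0.8} 0.38867542 [ 0.545  -0.0867  0.0294]
clamp {'pixel': [216.2, 252.2], 'score': 0.75} 0.4146394 [ 0.519  -0.1123  0.0099]
jaw {'pixel': [215.4, 259.9], 'score': 0.59} 0.4149878 [ 0.5179 -0.1222  0.0124]
```

View pics/wrist0.png

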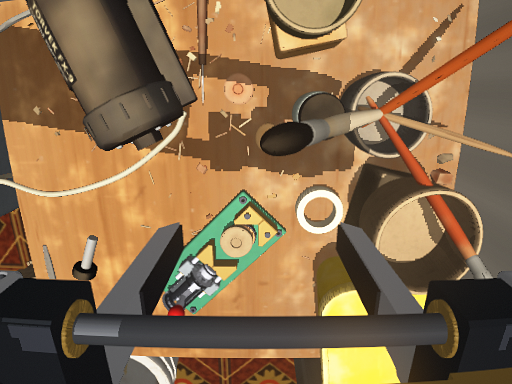

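View pics/side0.png

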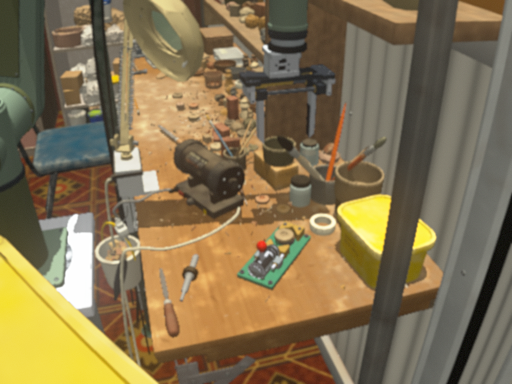

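View pics/scene0.png

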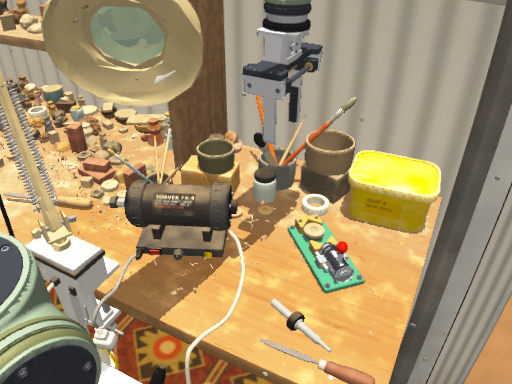

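```bash
python3 - <<'E'
import cv2,numpy as np
a=cv2.imread('pics/wrist0.png')[180:330,130:310]; b=cv2.imread('pics/side0.png')[215:295,225:325]; c=cv2.imread('pics/scene0.png')[205:300,270:380]
o=[cv2.resize(x,(int(x.shape[1]*560/x.shape[0]),560),interpolation=cv2.INTER_CUBIC) for x in (a,b,c)]
cv2.imwrite('pics/c1.png',o[0]);cv2.imwrite('pics/c2.png',o[1]);cv2.imwrite('pics/c3.png',o[2])
for n in ['wrist','side','scene']:
    h=cv2.cvtColor(cv2.imread(f'pics/{n}0.png'),cv2.COLOR_BGR2HSV)
    g=cv2.inRange(h,(65,90,50),(90,255,255)); 
    nn,l,s,ce=cv2.connectedComponentsWithStats(g)
    print(n,[(s[i].tolist(),ce[i].round(1).tolist()) for i in range(1,nn) if s[i,4]>30])
    g=cv2.inRange(h,(0,200,100),(4,255,255))|cv2.inRange(h,(176,200,100),(180,255,255))
    nn,l,s,ce=cv2.connectedComponentsWithStats(g)
    print(n,[(s[i].tolist(),ce[i].round(1).tolist()) for i in range(1,nn) if s[i,4]>20])
E
```

```text
wrist [([164, 192, 122, 122, 2374], [220.3, 247.8])]
wrist [([168, 308, 16, 8, 108], [175.6, 311.9])]
side [([239, 237, 70, 50, 612], [277.9, 264.3])]
side [([258, 242, 8, 7, 45], [261.2, 244.9])]
scene [([318, 222, 15, 21, 110], [325.2, 234.5]), ([288, 227, 76, 66, 998], [322.0, 265.0])]
scene [([337, 242, 11, 12, 98], [341.7, 247.1]), ([150, 251, 9, 3, 24], [154.0, 252.0])]
```

View pics/c1.png

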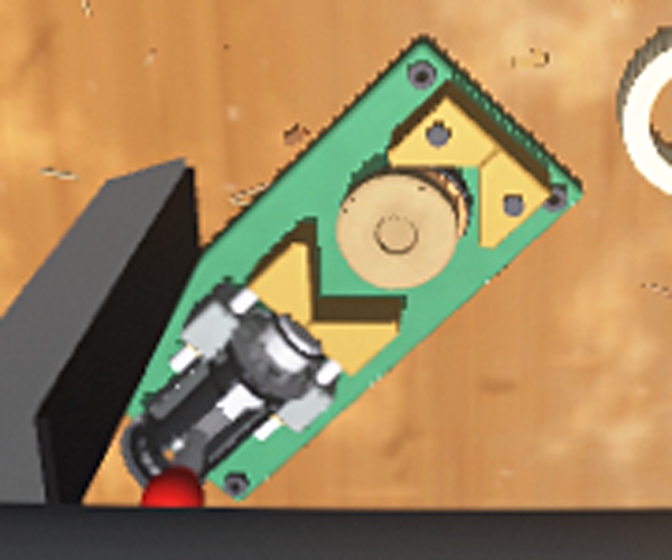

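View pics/c2.png

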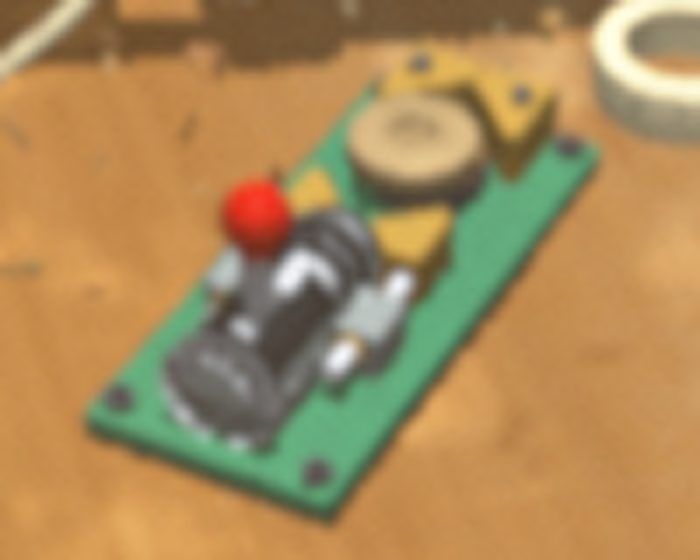

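View pics/c3.png

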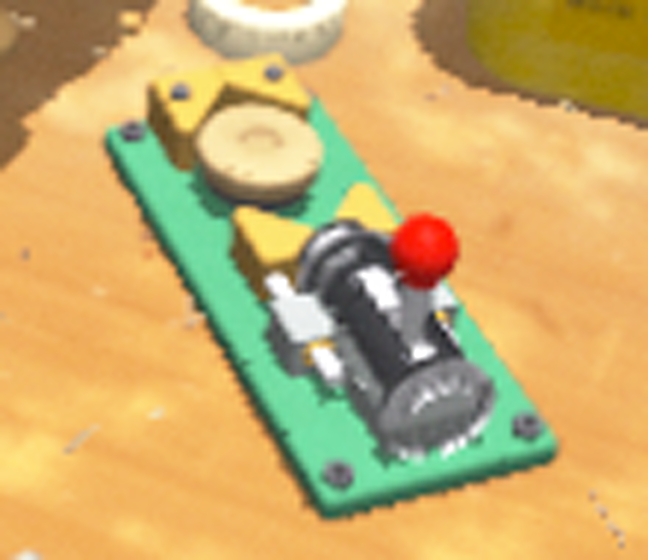

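```bash
cat > fit.py <<'E'
from h import *
from scipy.optimize import least_squares
mw={'vfov': 61.7387462435602, 'cx': 259.5016029050968, 'cy': 189.73181036056397, 'k1': -0.0835777182178203, 'origin': [0.57540207, 0.08235651, 0.38479825], 'attitude':[ 9.89773782e-01, -1.42642346e-01, -1.09103302e-04, -1.00492911e-03]}
M={'wrist':mw,'side':imaging.camera_model('side'),'scene':imaging.camera_model('scene')}
A,B=.09,.039
C={'wrist':[((A,B),(243.8,190.2)),((A,-B),(285.4,230.1)),((-A,-B),(195.1,313.1))],
'side':[((-A,B),(237.6,274.7)),((-A,-B),(272.1,287.9)),((A,-B),(310.7,236.4))],
'scene':[((A,B),(288.3,227.1)),((-A,B),(325.1,291.5)),((-A,-B),(364.1,281.3))]}
ball={'side':(261.4,245.8),'scene':(342.2,247.3)}
def T(p,P): 
    c,s=np.cos(p[2]),np.sin(p[2]); return np.array([p[0]+c*P[0]-s*P[1],p[1]+s*P[0]+c*P[1],P[2]])
def res(p,cams=M):
    r=[]
    for n in cams:
        for P,u in C[n]: r+=list((proj(M[n],T(p,(*P,.01)))[0]-u))
        if n in ball: r+=list(proj(M[n],T(p,(-.068,0,.071)))[0]-ball[n])
    return np.array(r)
if __name__=='__main__':
    for cams in [['wrist'],['side'],['scene'],list(M)]:
        s=least_squares(res,[.52,-.12,.9],args=(cams,)); print(cams,s.x.round(4),s.fun.round(1))
    p=s.x; print('knob',T(p,(-.068,0,.071)),'deg',np.degrees(p[2]))
    np.save('p.npy',p)
E
python3 fit.py
```

```text
['wrist'] [ 0.5193 -0.1183  0.7891] [-1.  -1.2  1.9  0.4 -0.9  1.3]
['side'] [ 0.5217 -0.1231  0.7957] [-0.5 -1.   1.  -0.9  0.8 -1.2 -1.2  2.9]
['scene'] [ 0.5159 -0.121   0.7709] [-1.  -1.6 -1.2 -1.2  0.7 -1.   1.4  3.4]
['wrist', 'side', 'scene'] [ 0.5195 -0.1198  0.793 ] [-1.1 -0.2  1.9  1.2 -0.5  2.3 -2.1 -2.  -0.8 -1.9 -0.6 -1.9 -2.9  2.
 -1.6 -2.3  0.1 -2.8  1.3 -3.2  2.1  1.7]
knob [ 0.47180242 -0.16821632  0.071     ] deg 45.43736347608049
```

```bash
python3 - <<'E'
from fit import *
f=lambda q: np.concatenate([proj(M[n],q[:3])[0]-ball[n] for n in ball])
s=least_squares(f,[.47,-.17,.07]); print('tri ball',s.x,s.fun)
def f2(q):
    r=[]
    for n in M:
        for P,u in C[n]: r+=list((proj(M[n],T(q,(*P,.01)))[0]-u))
        if n in ball: r+=list(proj(M[n],T(q,(-.068+q[3],0,.071)))[0]-ball[n])
    return np.array(r)
s=least_squares(f2,[.52,-.12,.79,0]);print(s.x,s.fun.round(1)); p=s.x
print(T(p,(-.068+p[3],0,.071)))
for n in ['side','scene']:
    d=np.load(n+'0.npy'); u,v=map(int,np.round(ball[n])); w=d[v-1:v+2,u-1:u+2].mean(); q=withdepth(M[n],ball[n],w)[0]
    r=q-np.array(M[n]['origin']); print(n,q+r/np.linalg.norm(r)*.0095)
E
```

```text
tri ball [ 0.47856396 -0.16243903  0.06834763] [-0.28015163  0.64062561 -0.09005662 -0.62388301]
[ 0.51887231 -0.12051878  0.79355527  0.0078688 ] [-1.7  0.4  1.3  1.8 -0.8  2.7 -2.3 -1.6 -1.  -1.6 -0.8 -1.6 -1.1  0.
 -1.4 -2.   0.4 -2.4  1.7 -2.8  0.3 -1. ]
[ 0.47670138 -0.16338337  0.071     ]
side [ 0.47920672 -0.16211835  0.06949254]
scene [ 0.47524855 -0.16347631  0.07003257]
```

```bash
cat > go.py <<'E'
from h import *
import sys
p=np.array([0.5189,-0.1205,0.7936])
c,s=np.cos(p[2]),np.sin(p[2]); Rc=np.array([[c,-s,0],[s,c,0],[0,0,1]]); pc=np.array([p[0],p[1],0])
st=manip.state(); Rt=q2R(st['tcp_rot'])
print('t',st['time_s'],'F clamp',(Rc.T@st['contact_force']).round(1),'w',round(st['gripper_width'],3))
print('tcp in clamp mm',(Rc.T@(st['position']-pc)*1e3).round(1)); print('tool in clamp\n',(Rc.T@Rt).round(3))
if len(sys.argv)>1:
    tgt=pc+Rc@(np.array(list(map(float,sys.argv[1:4])))/1e3)
    print('shift tool',(Rt.T@(tgt-st['position'])).round(4))
    Rg=Rc@np.array([[0,0,1],[0,1,0],[-1,0,0]]).astype(float)
    for sg in (1,-1):
        G=Rg@np.diag([1,sg,sg]); print('rot',R.from_matrix(Rt.T@G).as_rotvec().round(4))
E
python3 go.py -100 0 140; python3 go.py -100 0 56
```

```text
t 1.05 F clamp [-0.3  1.3 -0.2] w 1.001
tcp in clamp mm [125.2  44.5 205.5]
tool in clamp
 [[-0.     0.701 -0.713]
 [-0.    -0.713 -0.701]
 [-1.    -0.     0.   ]]
shift tool [ 0.0655 -0.1262  0.1918]
rot [-2.3643  0.      0.    ]
rot [ 0.7773  0.     -0.    ]
t 1.05 F clamp [-0.3  1.3 -0.2] w 1.001
tcp in clamp mm [125.2  44.5 205.5]
tool in clamp
 [[-0.     0.701 -0.713]
 [-0.    -0.713 -0.701]
 [-1.    -0.     0.   ]]
shift tool [ 0.1495 -0.1262  0.1918]
rot [-2.3643  0.      0.    ]
rot [ 0.7773  0.     -0.    ]
```

Emit:
{"api": "step_arm", "payload": {"translation": [[0.02,-0.04,0.06],[0.04,-0.08,0.12],[0.055,-0.11,0.17],[0.0655,-0.126,0.192],[0.0655,-0.126,0.192],[0.0655,-0.126,0.192],[0.0655,-0.126,0.192],[0.0655,-0.126,0.192],[0.0655,-0.126,0.192],[0.0655,-0.126,0.192],[0.0655,-0.126,0.192],[0.0655,-0.126,0.192]], "angular": [[0.13,0,0],[0.26,0,0],[0.4,0,0],[0.53,0,0],[0.66,0,0],[0.777,0,0],[0.777,0,0],[0.777,0,0],[0.777,0,0],[0.777,0,0],[0.777,0,0],[0.777,0,0]], "claw": [255,255,255,255,255,255,255,255,255,255,255,255], "force": 30}}

```text
time_s: 2.25
position: [0.4493, -0.1917, 0.14]
tcp_rot: [0.274, 0.652, 0.274, -0.652]
contact_force: [0.8, -0.0, 1.0]
gripper_width: 0.021
```

```bash
cat > look.py <<'E'
from h import *
import sys
tag=sys.argv[1]
for n in sys.argv[2:]:
    m=imaging.camera_model(n); im,d=imaging.capture(n); cv2.imwrite(f'pics/{n}{tag}.png',im[:,:,::-1])
    h=cv2.cvtColor(im,cv2.COLOR_RGB2HSV); g=cv2.inRange(h,(0,200,100),(4,255,255))|cv2.inRange(h,(176,200,100),(180,255,255))
    nn,l,s,ce=cv2.connectedComponentsWithStats(g); print(n,[(s[i].tolist(),ce[i].round(1).tolist()) for i in range(1,nn) if s[i,4]>20])
    box={'wrist':(130,150,400,384),'side':(215,195,335,295),'scene':(250,180,400,300)}[n]
    a=im[box[1]:box[3],box[0]:box[2],::-1]; k=min(780/a.shape[1],580/a.shape[0]); cv2.imwrite(f'pics/{n}{tag}c.png',cv2.resize(a,None,fx=k,fy=k,interpolation=cv2.INTER_CUBIC))
E
python3 go.py -90 0 56; python3 look.py 1 wrist side
```

```text
t 2.25 F clamp [ 0.5 -0.6  1. ] w 0.021
tcp in clamp mm [-99.6  -0.3 140. ]
tool in clamp
 [[ 0.     0.002 -1.   ]
 [-0.    -1.    -0.002]
 [-1.     0.    -0.   ]]
shift tool [ 0.084  -0.0003 -0.0096]
rot [-3.1401e+00  3.0000e-04 -0.0000e+00]
rot [ 0.0015 -0.     -0.0002]
wrist [([246, 140, 25, 24, 460], [257.9, 151.6])]
side []
```

View pics/wrist1.png

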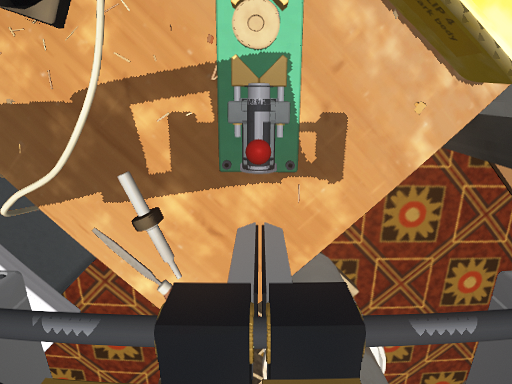

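View pics/side1c.png

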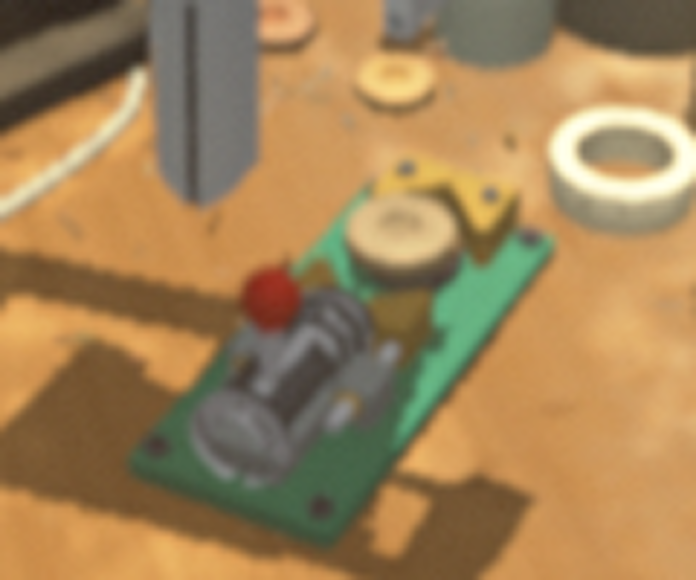

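```bash
python3 - <<'E'
from h import *
m=imaging.camera_model('wrist')
p=np.array([0.5189,-0.1205,0.7936]);c,s=np.cos(p[2]),np.sin(p[2]); Rc=np.array([[c,-s,0],[s,c,0],[0,0,1]]); pc=np.array([p[0],p[1],0])
f=lambda px,z:(Rc.T@(onplane(m,px,z)[0]-pc)*1e3).round(1)
print('ball',f((257.9,151.6),.071),'plate corners',f((219.5,171.5),.01),f((298,171),.01),'disc top',f((255.5,22),.032))
E
```

```text
ball [-59.1   0.6  71. ] plate corners [-89.2  38.9  10. ] [-88.7 -38.7  10. ] disc top [42.8  2.6 32. ]
```

Emit:
{"api": "step_arm", "payload": {"translation": [[0.04,0,0],[0.07,0,0],[0.085,0,0],[0.085,0,-0.008],[0.085,0,-0.016],[0.085,0,-0.022],[0.085,0,-0.026],[0.085,0,-0.03],[0.085,0,-0.03]], "angular": [[0,0,0],[0,0,0],[0,0,0],[0,0,0],[0,0,0],[0,0,0],[0,0,0],[0,0,0],[0,0,0]], "claw": [255,255,255,255,255,255,255,255,255]}}

```text
time_s: 3.25
position: [0.4712, -0.1711, 0.056]
tcp_rot: [0.274, 0.653, 0.273, -0.652]
contact_force: [-1.8, -2.3, 3.1]
gripper_width: 0.006
```

```bash
python3 go.py; python3 look.py 2 wrist side
```

```text
t 3.25 F clamp [-2.9 -0.3  3.1] w 0.006
tcp in clamp mm [-69.5  -1.5  56. ]
tool in clamp
 [[ 0.     0.001 -1.   ]
 [-0.003 -1.    -0.001]
 [-1.     0.003 -0.   ]]
wrist [([238, 199, 35, 36, 969], [255.1, 216.5])]
side []
```

View pics/wrist2c.png

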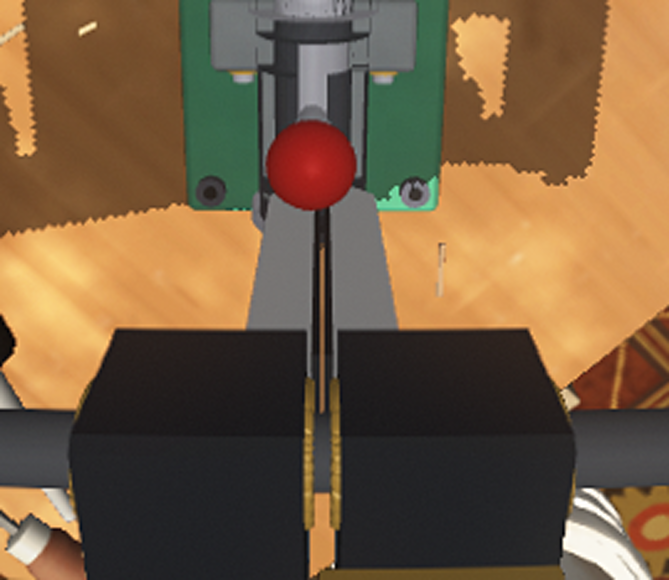

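View pics/side2c.png

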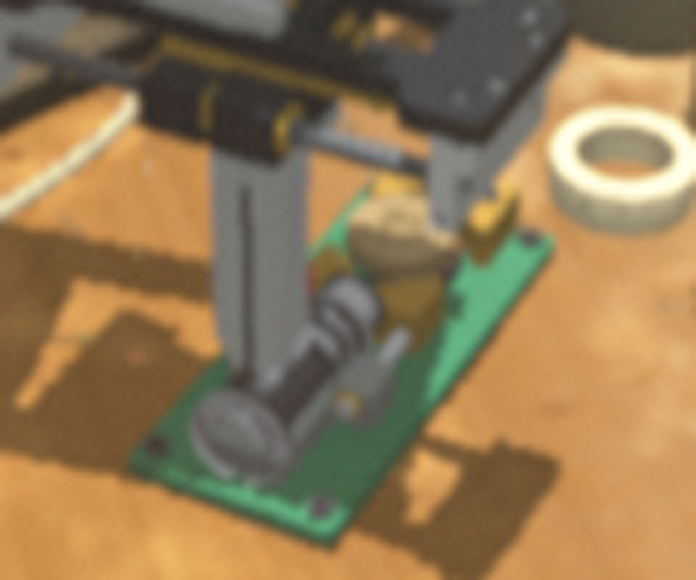

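Emit:
{"api": "step_arm", "payload": {"translation": [[0,-0.001,-0.004],[0,-0.001,-0.008],[0,-0.001,-0.011],[0,-0.001,-0.013],[0,-0.001,-0.015],[0,-0.001,-0.017],[0,-0.001,-0.017]], "angular": [[0,0,0],[0,0,0],[0,0,0],[0,0,0],[0,0,0],[0,0,0],[0,0,0]], "claw": [255,255,255,255,255,255,255]}}

```text
time_s: 4.05
position: [0.4811, -0.1584, 0.0551]
tcp_rot: [-0.274, -0.652, -0.273, 0.653]
contact_force: [-2.2, -5.3, 4.4]
gripper_width: 0.006
```

```bash
python3 go.py; python3 look.py 3 wrist; cat > ball.py <<'E'
from h import *
import sys
m=imaging.camera_model('wrist')
p=np.array([0.5189,-0.1205,0.7936]);c,s=np.cos(p[2]),np.sin(p[2]); Rc=np.array([[c,-s,0],[s,c,0],[0,0,1]]); pc=np.array([p[0],p[1],0])
a=list(map(float,sys.argv[1:]))
print((Rc.T@(onplane(m,a[:2],a[2]/1e3)[0]-pc)*1e3).round(1))
E

```

```text
t 4.05 F clamp [-5.3 -2.1  4.4] w 0.006
tcp in clamp mm [-53.5   0.4  55.1]
tool in clamp
 [[-0.002  0.001 -1.   ]
 [-0.    -1.    -0.001]
 [-1.     0.     0.002]]
wrist [([241, 201, 36, 35, 978], [258.6, 218.0])]
```

View pics/wrist3.png

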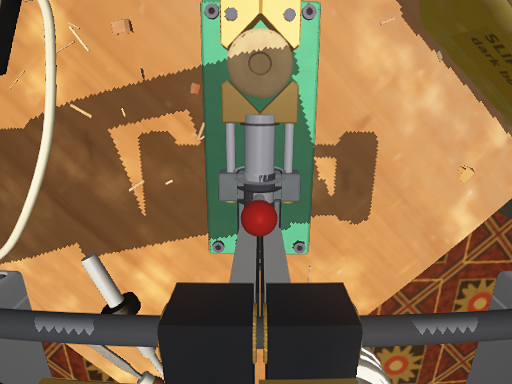

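```bash
python3 ball.py 258.6 218 71
```

```text
[-34.9   0.6  71. ]
```

Emit:
{"api": "step_arm", "payload": {"translation": [[0,0,-0.002],[0,0,-0.004],[0,0,-0.006],[0,0,-0.006]], "angular": [[0,0,0],[0,0,0],[0,0,0],[0,0,0]], "claw": [255,255,255,255]}}

```text
time_s: 4.5
position: [0.4823, -0.1572, 0.0552]
tcp_rot: [-0.275, -0.648, -0.273, 0.655]
contact_force: [-11.5, -15.4, 8.6]
gripper_width: 0.009
```

```bash
python3 go.py; python3 look.py 4 wrist
```

```text
t 4.5 F clamp [-19.   -2.6   8.6] w 0.009
tcp in clamp mm [-51.8   0.4  55.2]
tool in clamp
 [[-0.01   0.003 -1.   ]
 [ 0.001 -1.    -0.003]
 [-1.    -0.001  0.01 ]]
wrist [([241, 203, 36, 35, 976], [258.6, 219.8])]
```

Emit:
{"api": "step_arm", "payload": {"translation": [[0,0,0.009],[0,0,0.018],[-0.005,-0.015,0.018],[-0.005,-0.038,0.018],[-0.005,-0.038,0.018],[-0.005,-0.038,0],[-0.005,-0.038,-0.012],[-0.005,-0.038,-0.012],[-0.005,-0.038,-0.012]], "angular": [[0,0,0],[0,0,0],[0,0,0],[0,0,0],[0,0,0],[0,0,0],[0,0,0],[0,0,0],[0,0,0]], "claw": [255,255,255,255,255,255,255,255,255]}}

```text
time_s: 5.45
position: [0.467, -0.1182, 0.0597]
tcp_rot: [-0.274, -0.652, -0.274, 0.652]
contact_force: [-0.8, 0.5, -0.6]
gripper_width: 0.003
```

```bash
python3 go.py -34 26 58; python3 look.py 5 wrist scene
```

```text
t 5.45 F clamp [-0.2  0.9 -0.6] w 0.003
tcp in clamp mm [-34.8  38.6  59.7]
tool in clamp
 [[-0.     0.001 -1.   ]
 [ 0.    -1.    -0.001]
 [-1.    -0.     0.   ]]
shift tool [ 0.0017  0.0126 -0.0008]
rot [-3.1403e+00 -7.0000e-04  3.0000e-04]
rot [0.0013 0.0002 0.0004]
wrist [([310, 228, 32, 33, 795], [326.0, 244.6])]
scene [([331, 233, 10, 11, 84], [335.1, 237.8]), ([150, 251, 9, 3, 25], [153.8, 252.1])]
```

View pics/wrist5.png

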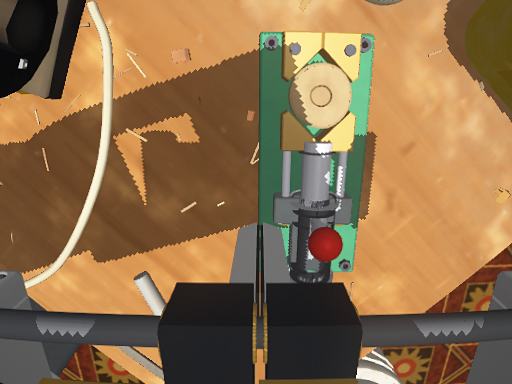

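View pics/scene5c.png

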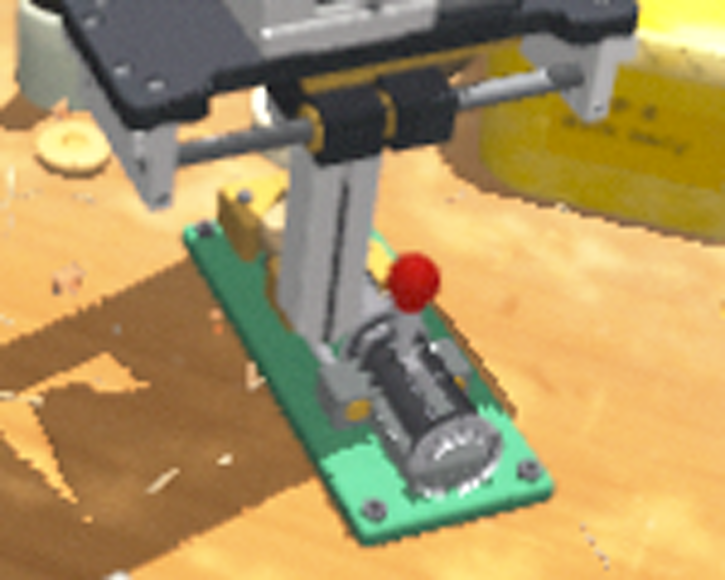

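```bash
python3 ball.py 326 244.6 71
```

```text
[-35.   -0.1  71. ]
```

Emit:
{"api": "step_arm", "payload": {"translation": [[0.001,0.006,-0.0005],[0.002,0.012,-0.0005],[0.002,0.016,-0.0005],[0.002,0.02,-0.0005],[0.002,0.024,-0.0005],[0.002,0.028,-0.0005],[0.002,0.032,-0.0005],[0.002,0.035,-0.0005],[0.002,0.038,-0.0005],[0.002,0.038,-0.0005]], "angular": [[0,0,0],[0,0,0],[0,0,0],[0,0,0],[0,0,0],[0,0,0],[0,0,0],[0,0,0],[0,0,0],[0,0,0]], "claw": [255,255,255,255,255,255,255,255,255,255]}}

```text
time_s: 6.55
position: [0.4944, -0.1448, 0.0578]
tcp_rot: [-0.273, -0.652, -0.273, 0.652]
contact_force: [-1.7, 0.6, -0.6]
gripper_width: 0.002
```

```bash
python3 go.py; python3 look.py 6 wrist scene
```

```text
t 6.55 F clamp [-0.7  1.6 -0.6] w 0.002
tcp in clamp mm [-34.5   0.4  57.8]
tool in clamp
 [[-0.  0. -1.]
 [ 0. -1. -0.]
 [-1. -0.  0.]]
wrist [([283, 226, 30, 32, 755], [297.7, 241.8])]
scene [([344, 233, 8, 11, 55], [347.9, 238.2]), ([150, 251, 9, 3, 22], [153.8, 252.1])]
```

View pics/wrist6.png

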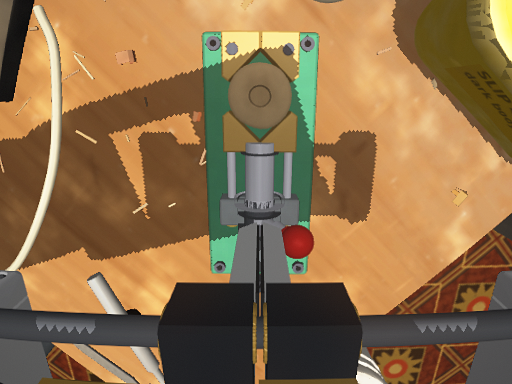

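View pics/scene6c.png

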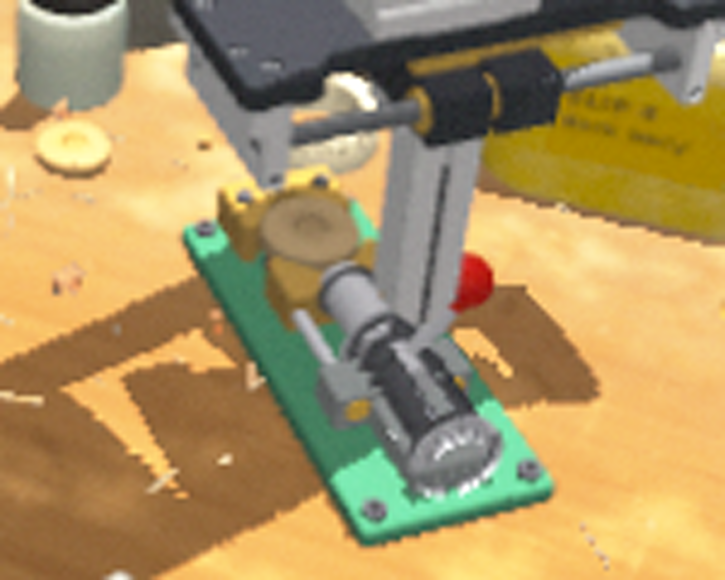

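Emit:
{"api": "step_arm", "payload": {"translation": [[0,0.004,0],[0,0.008,0],[0.0005,0.011,0],[0.001,0.014,0],[0.002,0.017,0],[0.003,0.019,0],[0.004,0.02,0],[0.005,0.021,0],[0.005,0.021,0]], "angular": [[0,0,0],[0,0,0],[0,0,0],[0,0,0],[0,0,0],[0,0,0],[0,0,0],[0,0,0],[0,0,0]], "claw": [255,255,255,255,255,255,255,255,255]}}

```text
time_s: 7.55
position: [0.5096, -0.1597, 0.053]
tcp_rot: [0.274, 0.652, 0.273, -0.652]
contact_force: [-0.5, -0.2, 0.6]
gripper_width: 0.006
```

```bash
python3 go.py; python3 look.py 7 wrist scene
```

```text
t 7.55 F clamp [-0.5  0.3  0.6] w 0.006
tcp in clamp mm [-34.5 -20.8  53. ]
tool in clamp
 [[ 0.     0.    -1.   ]
 [-0.001 -1.    -0.   ]
 [-1.     0.001 -0.   ]]
wrist [([274, 220, 26, 32, 464], [289.2, 233.9])]
scene [([350, 239, 8, 9, 36], [354.4, 243.6]), ([149, 251, 10, 3, 26], [153.5, 252.0])]
```

View pics/wrist7.png

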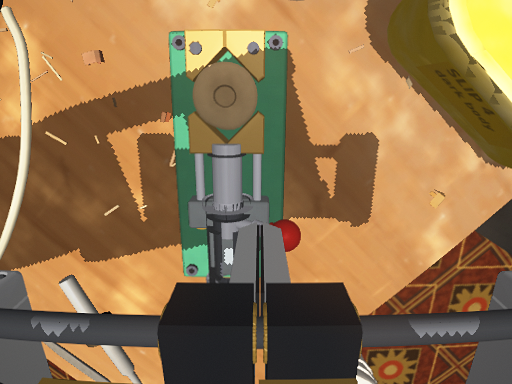

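View pics/scene7c.png

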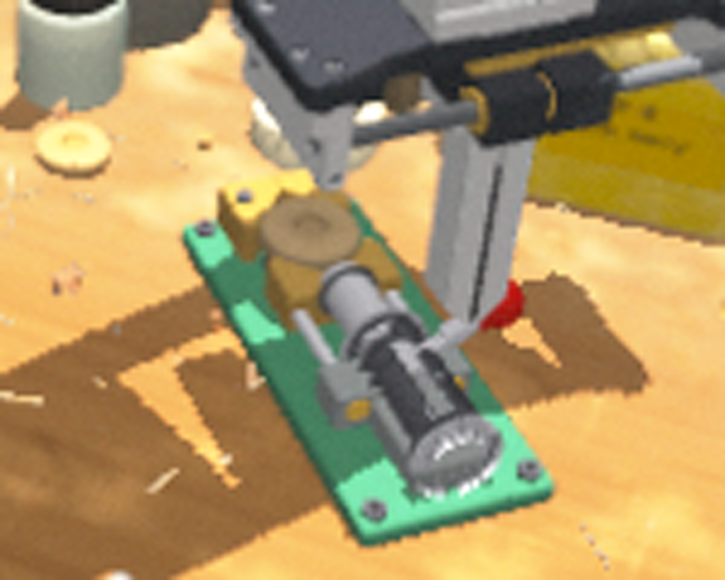

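Emit:
{"api": "step_arm", "payload": {"translation": [[0.001,0.001,0],[0.002,0.0015,0],[0.003,0.002,0],[0.004,0.002,0],[0.004,0.002,0]], "angular": [[0,0,0],[0,0,0],[0,0,0],[0,0,0],[0,0,0]], "claw": [255,255,255,255,255]}}

```text
time_s: 8.15
position: [0.5111, -0.161, 0.0504]
tcp_rot: [0.274, 0.652, 0.273, -0.652]
contact_force: [-3.3, 1.2, 9.2]
gripper_width: 0.002
```

```bash
python3 go.py; python3 look.py 8 wrist; for z in 49 53 57; do python3 ball.py 291 234 $z; done
```

```text
t 8.15 F clamp [-1.5  3.2  9.2] w 0.002
tcp in clamp mm [-34.4 -22.8  50.4]
tool in clamp
 [[ 0.     0.    -1.   ]
 [-0.001 -1.    -0.   ]
 [-1.     0.001 -0.   ]]
wrist [([274, 221, 25, 31, 436], [288.7, 234.2])]
[-33.1 -42.4  49. ]
[-31.3 -42.   53. ]
[-29.5 -41.5  57. ]
```

View pics/wrist8c.png

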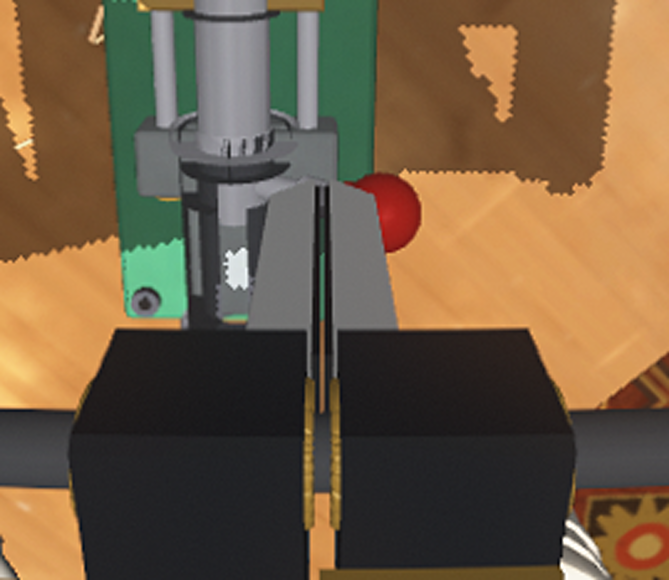

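Emit:
{"api": "step_arm", "payload": {"translation": [[0.002,0.001,0],[0.002,0.001,0],[0.002,0.001,0],[-0.015,-0.004,0],[-0.05,-0.004,0],[-0.1,-0.004,0],[-0.12,-0.004,0.04],[-0.12,-0.004,0.06],[-0.12,-0.004,0.06]], "angular": [[0,0,0],[0,0,0],[0,0,0],[0,0,0],[0,0,0],[0,0,0],[0,0,0],[0,0,0],[0,0,0]], "claw": [255,255,255,255,255,255,255,255,255]}}

```text
time_s: 9.1
position: [0.4651, -0.2024, 0.17]
tcp_rot: [0.273, 0.653, 0.272, -0.652]
contact_force: [0.3, -0.3, 0.7]
gripper_width: 0.006
```

```bash
python3 go.py; python3 look.py 9 wrist scene side; cat > chk.py <<'E'
from fit import *
import sys
M['wrist']=imaging.camera_model('wrist')
E

```

```text
t 9.1 F clamp [-0.  -0.5  0.7] w 0.006
tcp in clamp mm [-96.1 -19.1 170. ]
tool in clamp
 [[-0.    -0.003 -1.   ]
 [-0.002 -1.     0.003]
 [-1.     0.002  0.   ]]
wrist [([267, 109, 23, 21, 357], [278.3, 118.8])]
scene [([348, 238, 11, 10, 83], [352.9, 242.5]), ([149, 251, 10, 3, 26], [153.5, 252.0])]
side []
```

View pics/wrist9.png

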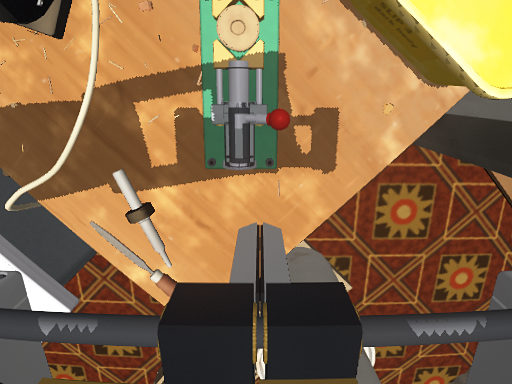

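View pics/scene9c.png

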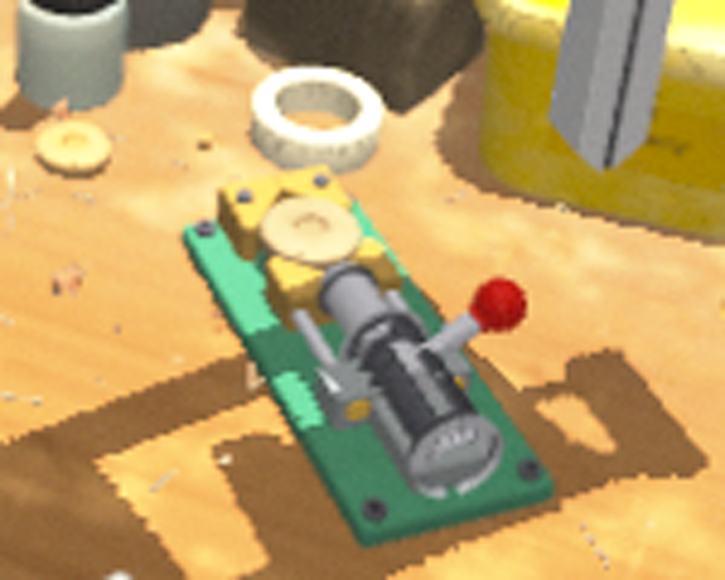

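View pics/side9c.png

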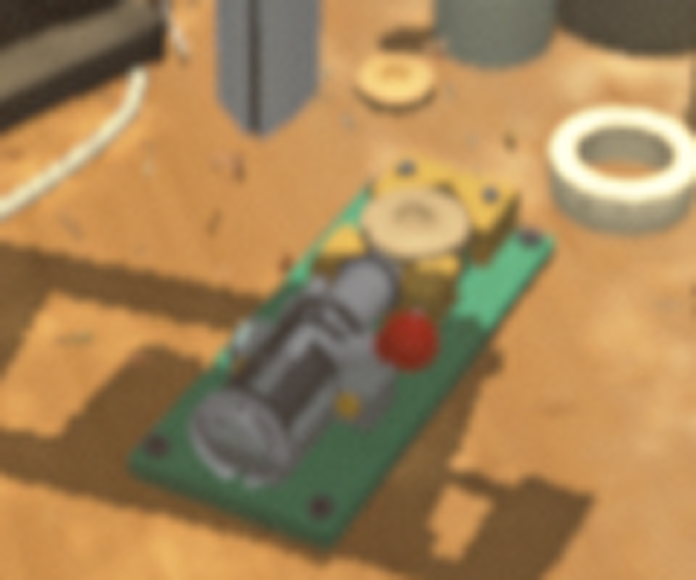

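```bash
python3 ball.py 278.3 118.8 49;python3 ball.py 278.3 118.8 52; python3 ball.py 238 28 32
python3 - <<'E'
from fit import *
m=imaging.camera_model('wrist')
p=[0.5189,-0.1205,0.7936]
for a in (.8,.9,.95,1.0,1.047):
    P=T(p,(-.034,-.044*np.sin(a),.027+.044*np.cos(a)))
    print(a,proj(m,P)[0].round(1),proj(M['scene'],P)[0].round(1),proj(M['side'],P)[0].round(1))
h=cv2.cvtColor(cv2.imread('pics/side9.png'),cv2.COLOR_BGR2HSV); g=((h[...,0]<8)|(h[...,0]>172))&(h[...,1]>170); g[:215]=0;g[:,:240]=0;g[:,330:]=0;g[280:]=0
print(np.argwhere(g).mean(0)[::-1],g.sum())
E
```

```text
[-31.7 -35.3  49. ]
[-31.5 -35.2  52. ]
[49.3  1.3 32. ]
0.8 [274.6 122.1] [350.7 238.8] [281.5 248.6]
0.9 [277.6 121.8] [351.9 239.8] [282.8 250.4]
0.95 [279.  121.7] [352.4 240.4] [283.4 251.4]
1.0 [280.2 121.5] [352.8 241. ] [284.  252.3]
1.047 [281.3 121.4] [353.2 241.7] [284.5 253.2]
[285.12698413 253.20634921] 63
```

```bash
python3 - <<'E'
import cv2
a=cv2.imread('pics/wrist9.png')[80:180,190:300]; cv2.imwrite('pics/w9z.png',cv2.resize(a,None,fx=5.8,fy=5.8,interpolation=cv2.INTER_CUBIC))
E
```

```text
(no output)
```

View pics/w9z.png

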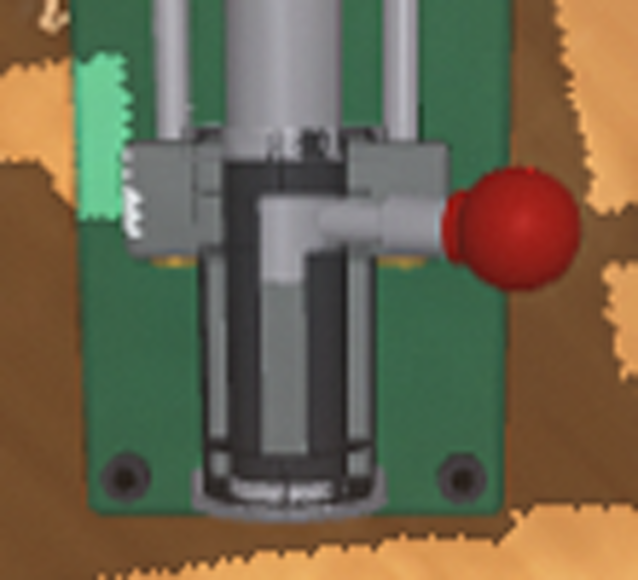

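```bash
python3 ball.py 206 168.4 10; python3 ball.py 276.7 168.4 10; python3 ball.py 279.7 119.5 49; python3 ball.py 279.7 119.5 51.5
```

```text
[-86.6  39.7  10. ]
[-86.8 -36.5  10. ]
[-32.3 -36.6  49. ]
[-32.1 -36.5  51.5]
```

```bash
python3 -c "
from h import *
print(manip.hand_in())"
```

```text
the job is handed in; nothing more can be done
None
```

I locked the clamp and handed the job in at about 9 s of the 38 s allowed. The hand-in reports no verdict, so what follows is what my own checks showed.

**What I did:**
- I shut the fingers and pushed the ball from behind along the straight slot until it hit its stop. There the force rose to 19 N and the ball barely moved further.
- I went round to the clamp's +y side and swept the ball sideways and down through the cross slot. It reached its end at about 9 N, and I pressed briefly once more.
- I then backed the arm away. The ball was never between the fingers.

**Last checks:**
- **Handle:** the scene and side pictures both place the ball where a 1.047 rad turn would put it. The wrist picture, corrected for an offset of about 1.5 mm seen on the plate corners, agrees. Uncorrected, it reads about 0.98 rad, still above the 0.95 limit.
- **Plunger:** about 33 mm forward, after correcting a similar offset of about 3 mm.
- **Disc:** lying flat in the V between both jaws. The wrist picture places it within about 2 mm of its seat.
- **Surroundings:** the arm was clear, with a force reading near zero. The bystanders visible in the pictures looked unmoved; I did not measure them.

The jaw's pressing force on the disc could not be measured directly. I inferred it from the stop force and from the jaw lying against the disc.

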